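# Push a stuck rubber bung out of a marble-filling tube

### The arm

A 6-joint arm with a two-finger parallel gripper is mounted at the origin on the work surface. World frame = base frame: x ahead of the robot, y to its left, z up, the work surface at z = 0. Lengths are in m, angles in degrees, forces in N, time in s.
With the tool pointing down it reaches from about 0.35 to 0.975 m from the base axis. Payload 17.4 kg.
Tool frame: the origin (TCP) lies midway between the tips of the shut fingers; the grasp point (between the pads) lies arm.hold_point_z behind it (arm.hold_point_z is the distance from the TCP to the grasp point, in m); z points along the fingers, y is the line along which they close (so a half turn about z gives the same grasp; the last joint's range is limited). The gripper opens to 85 mm and grips with 20 to 120 N. Pads are 22 mm wide; open, the fingers measure 114 mm over their backs; the gripper's body (76 mm by 85 mm) begins 54 mm behind the grasp point. The pads swing forward as they close: fully open they stand 13 mm farther back than shut.
Start: joints at [71.803, 6.646, 82.598, -0, 90.757, -2.166], TCP at [0.186, 0.649, 0.231] pointing down, gripper open.
Joint ranges: [-162.19, 162.19], [-47.58, 125.68], [4.15, 143.07], [-65.23, 245.23], [0.69, 171.88], [-170.13, 170.13]. Speed limits (degrees/s): [108.29, 108.29, 127.2, 180, 180, 180].

### API

Orientations are given as [roll, pitch, yaw] about the fixed x, y, z axes, in that order (R = Rz(yaw) Ry(pitch) Rx(roll)).
In Python, from station import arm, eyes gives the robot as it stands. The module is installed in compiled form; this text tells all that it offers.
- The arm moves only by the tool send_rows, never from a script. Its argument "moves" is a list of rows, each an object with "dp": the shift along the tool's x, y, z normalised to -1 to 1, where 1 is 250 mm, a list of three; "turn": the turn, a rotation vector about the tool's x, y, z normalised to -1 to 1, where 1 is 2 pi rad, a list of three; "hand": the opening, from 0 (shut) to 1 (fully open). In form: [{"dp": [dx, dy, dz], "turn": [rx, ry, rz], "hand": hand}, ...]. A call has 1 to 10 rows; each row is the pose to reach, as a shift and turn from the pose commanded when the call began, along the tool's axes at that moment, turning the shorter way round; what a row does not reach only later rows make up. A row lasts 1/8 s, in which the tool goes at most 62.5 mm and 10.7 degrees, less where a joint would pass 70% of its speed; a pose out of reach is approached as far as the arm can. A call with a number of a shift or a turn outside -1 to 1 is refused whole. A call with a gripper value outside its range is refused whole. The fingers move at their own pace and stop on an object; the grip force is fixed at half the most. Time passes only in rows, so rows that repeat a pose let the fingers close. It gives the time, the measured TCP pose, the force, the opening and the grip force at its end, in the units of the state.
- arm.read_state(): the state, without advancing time (a new reading comes with each control period).
- eyes.read_camera(name): name is "scene" or "top"; returns a dict with "image" (400x640x3 uint8, red, green, blue), "intrinsics" (3x3 intrinsics, pixels), "k1" (the pictures are not rectified: a ray, as slopes to the right and down, at radius r is drawn at 1 + k1 r^2 times it, then the intrinsics apply), "rvec" (rotation vector, rad) and "tvec" (3), from world to camera coordinates, as OpenCV has them. Camera axes: x right, y down, z forward; pixel columns grow to the right and rows downward; lengths in m; the calibration is good to about 2 mm. A picture is of the moment at which its call begins. There is no depth.
- arm.job_done(): hands the job in; it is judged then, once.
The state is a dict: "time": time; "joints": joint angles; "dq": joint speeds; "tau": joint torques, N m; "eef_pos": TCP position; "tcp_rot": TCP orientation; "wrist_force": force on the tool from outside, world axes, zero at the start; "torque": the same for the moment, N m; "gripper_width": opening from 0.0 (shut) to 1.0 (fully open); "grip_force": force on a finger pad.
Only numpy, scipy, OpenCV 4.12 (cv2) and the standard library are available. Lean on these libraries where they do the work, as an engineer would, in place of code of your own. Each camera call takes 0.05 s, during which the arm holds its last target. There are 200 camera calls.

### The job

A rubber bung is stuck inside the clear marble-filling tube on the stand. Take the push rod from its rest by the handle, push it into the tube's open end (the one away from the catch tray) and on through, so that the bung drops out of the far end into the catch tray. Then draw the rod out and lay it back in its rest the way it lay, leaving the quartz, calcite, loupe and brass template where they are.

Things in the scene. Friction and masses are not known exactly. Their poses are not given: they have to be found in the camera images.
- stand: Fixed grey base plate 340 x 120 x 12 mm (x -110 to +230) with two aluminium cradles (tops 106 mm high, 56 mm wide) holding a level clear tube 110 mm long, 40 mm outside, bore 34 mm, axis 105 mm above the table, and an open grey catch tray at its far end. Origin on the table right below the entry mouth; x level along the tube, entry to exit; z up. New place and yaw each time.
- tube_in (a point): Centre of the tube's entry mouth on the bore axis; x points into the tube, z up.
- tube_out (a point): Centre of the tube's exit mouth on the bore axis, 110 mm from tube_in along x; same axes.
- tray_floor (a point): Centre of the catch tray's inner floor, 16 mm above the table, 53 mm past the exit mouth along x; same axes. The tray is 130 mm along x by 118 mm along y outside, walls 4 mm, rim 62 mm above the table; it begins 12 mm before the exit mouth, under the tube's end.
- bung: Straight dark rubber bung, cylinder 28 mm across, 30 mm long, 24 g, its middle 35 to 70 mm in from the entry. Origin: centre, 3 mm below the bore axis; x along it. A narrow clear sprung strip (11 mm above the bore axis, from 16 mm inside the entry to the exit) presses it down with 5 N: moving it takes 4 to 12 N until its tail leaves the exit; then it drops into the tray.
- rod: Push rod, 260 mm long, 0.36 kg, all round on one axis: steel handle 24 mm across, 70 long; ahead of it an aluminium shank 14 mm across, 150 long; behind it a steel tail 14 mm across, 40 long. Origin: middle of the handle on the axis; x to the tip. Balances about 10 mm ahead of the origin. Lies level in its rest, axis 65 mm above the table.
- rod_tip (a point): Centre of the flat end of the shank, 185 mm ahead of the rod's origin along x: the end that goes into the tube.
- rest: Fixed black plate 230 x 70 x 8 mm with two aluminium posts, 12 mm thick, topped by open 90-degree V notches (36 mm wide, tops 74 mm above the table): front post at x = 115 mm under the shank, rear at x = -56 under the tail, handle free between. Origin on the table under the handle's middle when the rod is in place (its origin 65 mm above); x to the tip, z up. New place and yaw each time.
- quartz: Clear six-sided quartz point lying on its side, 83 mm long, 36 mm across, a bystander. Origin under its middle.
- calcite: Cream calcite rhomb, 52 x 34 x 26 mm, a bystander. Origin under its middle.
- loupe: Stainless steel loupe, 36 mm across and 24 mm high with a flat 63 mm handle, a bystander. Origin under the lens.
- template: Brass hexagonal packing template, 104 mm across corners, 6 mm thick, seven dark dimples, a bystander. Origin under its middle.
There are look-alikes about, which are no part of the job. Of the things shaped like the rest, the black one is meant.

How it is judged (in metres and radians):
On the way, in this order (a step that is already met when the one before it is completed fails the run):
1. the rod, held by the gripper, is in the tube from the entry end while the bung is still inside (x of rod_tip in the frame of tube_in between 0.01 and 0.11 m and y of rod_tip in the frame of tube_in between -0.013 and 0.013 m and z of rod_tip in the frame of tube_in between -0.013 and 0.013 m and angle between the x axis of rod and the x axis of tube_in, either way round below 0.15 rad and x of bung in the frame of tube_in between 0.02 and 0.11 m and z of bung in the frame of tube_in between -0.012 and 0.012 m and contact force between the fingers and rod above 1 N), for 0.1 s.
2. the bung is out of the far end and in the catch tray while the rod is still in the tube (x of rod_tip in the frame of tube_in between 0.05 and 0.16 m and y of rod_tip in the frame of tube_in between -0.013 and 0.013 m and z of rod_tip in the frame of tube_in between -0.013 and 0.013 m and angle between the x axis of rod and the x axis of tube_in, either way round below 0.15 rad and x of bung in the frame of tray_floor between -0.061 and 0.061 m and y of bung in the frame of tray_floor between -0.055 and 0.055 m and z of bung in the frame of tray_floor between 0 and 0.04 m), for 0.1 s.
At the end, for the whole second after the job is handed in: The bung lies at rest in the catch tray (its centre between the walls and less than 40 mm above the tray floor); the rod lies still in both V notches of its rest, tip the same way as at the start, its origin within 20 mm along, 6 mm sideways and 6 mm in height of its place (x of bung in the frame of tray_floor between -0.061 and 0.061 m and y of bung in the frame of tray_floor between -0.055 and 0.055 m and z of bung in the frame of tray_floor between 0 and 0.04 m and linear speed of bung below 0.03 m/s and x of rod in the frame of rest between -0.02 and 0.02 m and y of rod in the frame of rest between -0.006 and 0.006 m and z of rod in the frame of rest between 0.059 and 0.071 m and x of rod_tip in the frame of rest between 0.16 and 0.21 m and y of rod_tip in the frame of rest between -0.01 and 0.01 m and z of rod_tip in the frame of rest between 0.056 and 0.074 m and linear speed of rod below 0.02 m/s); the robot touches nothing.
It fails at once if the clear quartz crystal point is moved more than 25 mm (distance of quartz from where it was at the start of the episode above 0.025 m).
It fails at once if the cream calcite rhomb is moved more than 25 mm (distance of calcite from where it was at the start of the episode above 0.025 m).
It fails at once if the steel loupe is moved more than 25 mm (distance of loupe from where it was at the start of the episode above 0.025 m).
It fails at once if the brass hexagonal template is moved more than 25 mm (distance of template from where it was at the start of the episode above 0.025 m).
It also fails if it takes over 50 s, if anything falls off the work surface, if the arm or the gripper's body presses on something with over 40 N, if the wrist force passes 120 N, or if a joint passes its speed limit or range.

## Working session

There is one attempt and no reset: what is moved stays moved. The work goes in short steps, Python scripts to look and compute and a tool call to move; the robot and the scene stay as the last step left them, time stands still between calls to the robot, and variables do not carry over. Pictures are saved under pics/ and viewed, at most 10 in all, crops included, and the job is handed in when it is done.

Besides the shell and the picture viewer there is one more tool, called after "Request:" by a JSON object that holds its "fn" and its "kwargs". send_rows: Moves the arm, as the interface text tells. Scaled input: -1 to 1 covers 250 mm each way for a shift and 2 pi rad each way for a turn. Its arguments: {"type":"object","properties":{"moves":{"type":"array","items":{"type":"object","properties":{"dp":{"type":"array","items":{"type":"number"}},"turn":{"type":"array","items":{"type":"number"}},"hand":{"type":"number"}}}}},"required":["moves"]}

```bash
mkdir -p pics
python3 - <<'E'
from station import arm, eyes
import cv2,pickle
d={}
for n in("scene","top"):
    c=eyes.read_camera(n); d[n]=c
    cv2.imwrite(f"pics/{n}0.png",c["image"][:,:,::-1]); print(n,c["intrinsics"],c["k1"],c["rvec"],c["tvec"])
pickle.dump(d,open("cam0.pkl","wb"))
print(arm.read_state(),arm.hold_point_z)
E
```

```text
scene [[401.26087225   0.         323.60407132]
 [  0.         401.26087225 201.33945582]
 [  0.           0.           1.        ]] -0.05888586099115258 [ 0.77067551  2.65946832 -0.96933719] [ 0.57564342 -0.08355035  1.35481932]
top [[511.07091726   0.         322.97725228]
 [  0.         511.07091726 195.20290806]
 [  0.           0.           1.        ]] -0.06585765981648108 [ 2.14746934 -2.10019427  0.18099936] [-0.17624876  0.5808509   1.30034725]
{'time': 0.1, 'joints': array([ 7.18046267e+01,  6.66960811e+00,  8.26316908e+01,  1.50536698e-03,
        9.07579231e+01, -2.16631263e+00]), 'dq': array([-0.06406198, -0.09206257, -0.05669845,  0.06945149, -0.01000957,
       -0.05292984]), 'tau': array([ 1.78476377e-03, -7.33647323e+01, -6.33794188e+01,  6.65087919e-05,
        5.21320981e-03,  3.57753106e-05]), 'eef_pos': array([0.18633554, 0.64858461, 0.23065928]), 'tcp_rot': array([-1.79940877e+02, -3.74278882e-03,  1.63970957e+02]), 'wrist_force': array([ 0.53163897, -0.21186361, -0.56601601]), 'torque': array([-0.02119723,  0.04345976, -0.00350581]), 'grip_force': 0.0, 'gripper_width': 0.9993428055161396} 0.0187
```

View pics/top0.png

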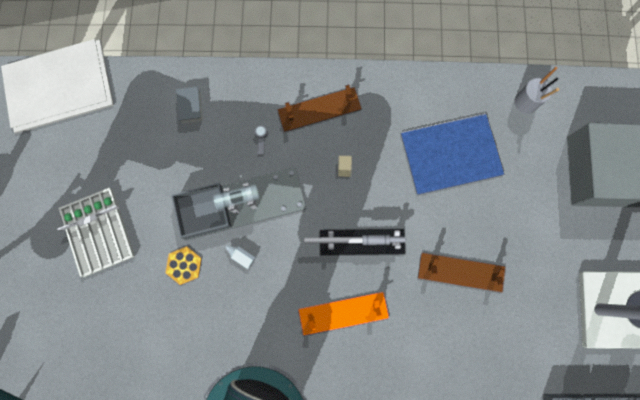

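View pics/scene0.png

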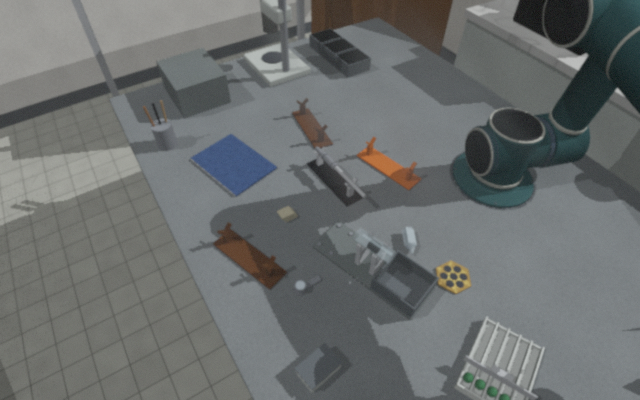

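The scene has four rest-shaped things in the top view: black (362,242), brown (320,108), brown (462,272) and orange (344,313). The black one, carrying the rod with its tip to the left, fits the description. The stand is at (240,200) with its tray on the left at (203,210), so the entry faces right, at about (258,190). I'll confirm this in an enlarged crop.

```bash
cat > h.py <<'E'
import numpy as np,cv2,pickle
def P(c,X):
    X=np.atleast_2d(np.asarray(X,float));R=cv2.Rodrigues(np.array(c["rvec"],float))[0]
    p=X@R.T+np.array(c["tvec"]).ravel();s=p[:,:2]/p[:,2:];s=s*(1+c["k1"]*(s**2).sum(1,keepdims=True))
    K=c["intrinsics"];return s*[K[0,0],K[1,1]]+[K[0,2],K[1,2]]
def ray(c,uv):
    uv=np.asarray(uv,float).reshape(-1,1,2)
    s=cv2.undistortPoints(uv,np.array(c["intrinsics"]),np.array([c["k1"],0,0,0.])).reshape(-1,2)
    R=cv2.Rodrigues(np.array(c["rvec"],float))[0]
    d=np.c_[s,np.ones(len(s))]@R;o=-R.T@np.array(c["tvec"]).ravel();return o,d
def plane(c,uv,z):
    o,d=ray(c,uv);return o+d*((z-o[2])/d[:,2])[:,None]
E
python3 - <<'E'
from h import *
d=pickle.load(open("cam0.pkl","rb"));t=d["top"]
print(P(t,[[0,0,0],[.186,.649,.23],[.3,0,0]]),ray(t,[[320,200]])[0],ray(d["scene"],[[320,200]])[0])
print(plane(t,[[305,240],[400,240]],.065),plane(t,[[258,190],[215,205]],.105))
im=t["image"][:,:,::-1][165:285,165:415]
cv2.imwrite("pics/crop1.png",cv2.resize(im,None,fx=3.2,fy=3.2,interpolation=cv2.INTER_CUBIC))
im=d["scene"]["image"][:,:,::-1][130:320,270:470]
cv2.imwrite("pics/crop2.png",cv2.resize(im,None,fx=3.1,fy=3.1,interpolation=cv2.INTER_CUBIC))
E
```

```text
[[254.70088852 420.21662172]
 [-38.41076016 345.99689622]
 [259.27568894 302.64296116]] [ 0.34452965 -0.17763718  1.38170138] [1.00453391 0.47302644 0.97007165]
[[ 0.46379163 -0.11974605  0.065     ]
 [ 0.46907876 -0.36477079  0.065     ]] [[0.5848511  0.00199378 0.105     ]
 [0.54373533 0.10987998 0.105     ]]
```

View pics/crop1.png

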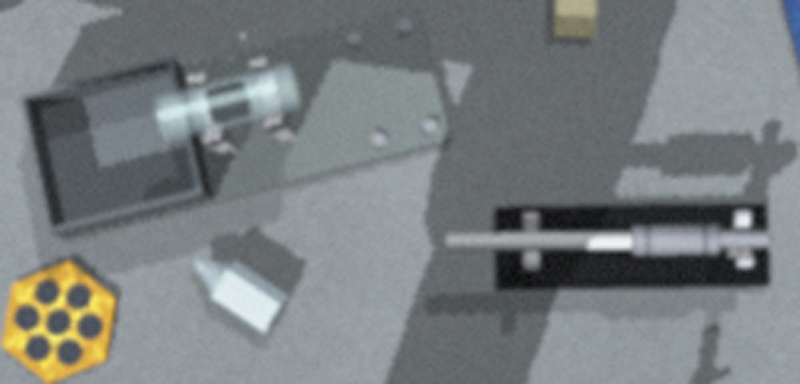

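View pics/crop2.png

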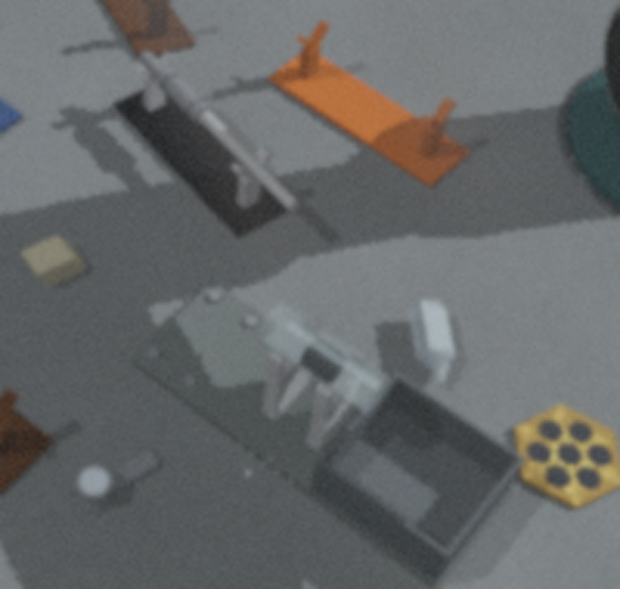

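The crops confirm it: the black rest carries the rod. In top-view pixels the tip is at about (304.7,240), the handle spans 363–389 and the tail ends at 405. The tube runs from its entry at about (256.5,193) to its exit at about (215,201.5), and the dark bung is at about (237,196). Next I'll measure these with edge code.

```bash
cat > meas.py <<'E'
from h import *
d=pickle.load(open("cam0.pkl","rb"));t=d["top"];s=d["scene"]
g=cv2.cvtColor(t["image"],cv2.COLOR_RGB2GRAY).astype(np.float32)
gs=cv2.cvtColor(s["image"],cv2.COLOR_RGB2GRAY).astype(np.float32)
def prof(g,a,b,n,w=3,step=.25):
    "mean profile along a->b averaged over a strip of half-width w"
    a,b=np.float32(a),np.float32(b);u=(b-a)/np.linalg.norm(b-a);v=np.array([-u[1],u[0]])
    T=np.arange(0,np.linalg.norm(b-a),step);W=np.arange(-w,w+.1,.5)
    q=a+T[:,None,None]*u+W[None,:,None]*v
    return a+T[:,None]*u,cv2.remap(g,q[...,0].astype(np.float32),q[...,1].astype(np.float32),cv2.INTER_LINEAR).mean(1)
def edges(g,a,b,w=3,k=6):
    q,p=prof(g,a,b,0,w);dp=np.gradient(cv2.GaussianBlur(p.reshape(-1,1).astype(np.float32),(1,9),1.5).ravel())
    m=[i for i in range(2,len(dp)-2) if abs(dp[i])==np.abs(dp[max(0,i-4):i+5]).max() and abs(dp[i])>.8]
    m=sorted(sorted(m,key=lambda i:-abs(dp[i]))[:k]);return [(q[i].round(2).tolist(),round(float(dp[i]),1)) for i in m]
E
python3 - <<'E'
from meas import *
print("rod across top")
for c in(312,322,340,350,368,380,395): print(c,edges(g,(c,225),(c,255),2.5,4))
print("rod along",edges(g,(295,240),(420,240),1.5,14))
m=(t["image"].max(2)<38).astype(np.uint8);m[:, :310]=0;m[:,415:]=0;m[:220]=0;m[265:]=0
ys,xs=np.nonzero(m);print("black",len(xs));r=cv2.minAreaRect(np.c_[xs,ys].astype(np.float32));print(cv2.boxPoints(r));print(plane(t,cv2.boxPoints(r),.008))
print("tube across top")
A=np.array([256.5,193]);B=np.array([215,201.5]);u=(B-A)/np.linalg.norm(B-A);v=np.array([-u[1],u[0]])
for f in(4,10,20,32,38): print(f,edges(g,A+f*u-14*v,A+f*u+14*v,1.5,6))
print("tube along",edges(g,A-12*u,B+14*u,4,12))
E
```

```text
rod across top
312 [([312.0, 237.5], 6.4), ([312.0, 241.25], -6.6), ([312.0, 244.5], 0.9)]
322 [([322.0, 229.5], -7.6), ([322.0, 236.75], 12.7), ([322.0, 242.5], -10.1), ([322.0, 254.25], 3.6)]
340 [([340.0, 229.5], -7.5), ([340.0, 236.75], 13.9), ([340.0, 242.25], -11.4), ([340.0, 254.0], 6.4)]
350 [([350.0, 229.0], -7.1), ([350.0, 236.75], 14.1), ([350.0, 242.75], -19.4), ([350.0, 254.0], 7.0)]
368 [([368.0, 228.5], -7.0), ([368.0, 235.0], 8.4), ([368.0, 244.5], -11.5), ([368.0, 254.0], 7.8)]
380 [([380.0, 228.5], -7.4), ([380.0, 235.25], 8.2), ([380.0, 244.25], -12.1), ([380.0, 253.75], 8.7)]
395 [([395.0, 230.5], 10.4), ([395.0, 235.5], -7.3), ([395.0, 248.5], -10.8), ([395.0, 253.75], 8.4)]
rod along [([298.75, 240.0], -4.4), ([303.75, 240.0], 5.5), ([348.5, 240.0], 7.5), ([361.75, 240.0], -6.8), ([366.0, 240.0], -3.2), ([368.0, 240.0], 3.1), ([381.5, 240.0], -0.8), ([384.0, 240.0], -3.4), ([386.0, 240.0], 3.0), ([388.5, 240.0], -2.2), ([391.5, 240.0], 1.3), ([404.5, 240.0], -1.8), ([406.5, 240.0], 1.2)]
black 632
[[321. 230.]
 [403. 230.]
 [403. 254.]
 [321. 254.]]
[[ 0.4969397
[... 474 characters left out ...]
, ([236.86, 196.77], 9.2), ([236.15, 193.34], -9.5), ([235.7, 191.14], 4.6), ([235.2, 188.69], -3.2)]
32 [([226.4, 205.54], 4.6), ([225.25, 199.91], 5.0), ([224.5, 196.24], -6.3), ([223.8, 192.81], -5.3), ([223.29, 190.36], 3.6), ([222.89, 188.4], -5.2)]
38 [([221.28, 210.42], 3.7), ([220.83, 208.22], 3.9), ([219.92, 203.81], 2.5), ([219.47, 201.6], 4.3), ([218.67, 197.69], -5.3), ([217.97, 194.26], -4.7)]
tube along [([266.3, 190.99], -2.0), ([263.85, 191.5], -2.0), ([257.48, 192.8], 6.7), ([251.36, 194.05], 3.7), ([246.46, 195.06], -1.7), ([242.05, 195.96], -6.0), ([230.05, 198.42], 8.1), ([227.11, 199.02], -1.5), ([224.66, 199.52], -1.9), ([222.21, 200.02], 3.0), ([213.64, 201.78], -6.5)]
```

Run:
```python
from meas import *
im=t["image"][:,:,::-1][175:235,165:265]
a=cv2.resize(im,None,fx=8,fy=8,interpolation=cv2.INTER_CUBIC)
cv2.imwrite("pics/crop3.png",a)
```

```text
(no output)
```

View pics/crop3.png

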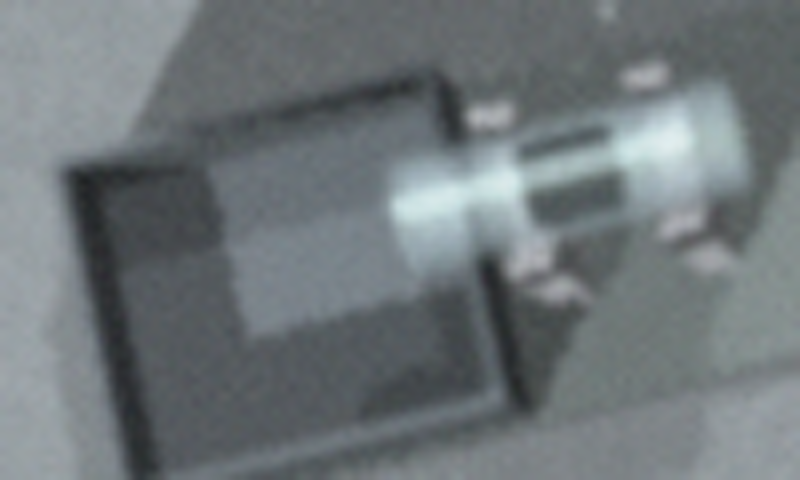

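The crop shows tray rim corners at crop pixels (62,160), (435,70) and (525,408). The tube entry edge runs (728,82)–(748,200) and the exit edge (390,165)–(410,275), with the bung near (570,180).

Run:
```python
from meas import *
f=lambda x,y:((x+.5)/8-.5+165,(y+.5)/8-.5+175)
T=plane(t,[f(738,141),f(400,220)],.105);print("tube",T,np.linalg.norm(T[0]-T[1]))
e=T[1]-T[0];print("yaw",np.degrees(np.arctan2(e[1],e[0])))
R=plane(t,[f(62,160),f(435,70),f(525,408)],.062);print("tray",R,np.linalg.norm(R[0]-R[1]),np.linalg.norm(R[1]-R[2]))
e2=R[0]-R[1];a=np.arctan2(e2[1],e2[0]);print("trayyaw",np.degrees(a))
u=np.array([np.cos(a),np.sin(a)]);print("entry from tray",(R[1]+R[2])[:2]/2-.098*u)
Bp=plane(t,[f(570,180)],.102);print("bung",Bp)
rod=plane(t,[(303.75,239.4),(312,239.4),(340,239.5),(350,239.7),(361.9,239.7),(368,239.75),(380,239.75),(389.3,239.7),(406,239.8)],.065);print("rod",rod)
# scene: same points
print("scene px",P(s,np.vstack([T,rod[[0,4,7,8]]])))
L=np.polyfit(rod[1:7,1],rod[1:7,0],1);print(L,"yaw",90-np.degrees(np.arctan(L[0])))
```

```text
tube [[0.57911957 0.00476736 0.105     ]
 [0.55126932 0.11145579 0.105     ]] 0.11026358728010999
yaw 104.6301651142029
tray [[0.57582011 0.23511753 0.062     ]
 [0.60873316 0.11259474 0.062     ]
 [0.49712745 0.0764964  0.062     ]] 0.12686647400458786 0.11729844022291898
trayyaw 105.03627929649448
entry from tray [ 5.78354503e-01 -9.90784247e-05]
bung [[0.56587555 0.05835474 0.102     ]]
rod [[ 0.46526798 -0.11647602  0.065     ]
 [ 0.46574857 -0.13776081  0.065     ]
 [ 0.46709124 -0.20996243  0.065     ]
 [ 0.46713548 -0.23574908  0.065     ]
 [ 0.46779518 -0.26642983  0.065     ]
 [ 0.46800112 -0.28216221  0.065     ]
 [ 0.46865414 -0.31312112  0.065     ]
 [ 0.46928392 -0.3371291   0.065     ]
 [ 0.46991253 -0.38028382  0.065     ]]
scene px [[358.3576131  233.34878613]
 [391.77149972 257.53629551]
 [364.37401261 196.82256314]
 [335.84494897 167.02068907]
 [323.51420686 154.26990811]
 [316.40219792 146.81760008]]
[-0.01598149  0.46355492] yaw 90.9155942025287
```

```bash
cat >> h.py <<'E'
from scipy.spatial.transform import Rotation as Ro
def down(yaw): return Ro.from_euler("xyz",[180,0,yaw],degrees=True)
def chain(*w):
    "w: (x,y,z,yaw) targets; prints dp, turn each from the one before"
    from station import arm
    st=arm.read_state();p=np.array(st["eef_pos"]);r=Ro.from_euler("xyz",st["tcp_rot"],degrees=True)
    for x in w:
        q=np.array(x[:3]);R=down(x[3])
        print(x,"dp",(r.inv().apply(q-p)/.25).round(4),"turn",((r.inv()*R).as_rotvec()/(2*np.pi)).round(4));p,r=q,R
E
python3 -c "
from h import *
chain((.33,.45,.23,90.9),(.48,.21,.23,90.9),(.48,-.035,.23,90.9),(.4683,-.28,.2,90.9))"
```

```text
(0.33, 0.45, 0.23, 90.9) dp [-0.7717 -0.6048  0.0032] turn [-1.00e-04  1.00e-04  2.03e-01]
(0.48, 0.21, 0.23, 90.9) dp [-0.9693  0.5848  0.    ] turn [0. 0. 0.]
(0.48, -0.035, 0.23, 90.9) dp [-0.9799 -0.0154 -0.    ] turn [0. 0. 0.]
(0.4683, -0.28, 0.2, 90.9) dp [-0.9791 -0.0622  0.12  ] turn [0. 0. 0.]
```

Request:
{"fn": "send_rows", "kwargs": {"moves": [{"dp":[-0.77,-0.6,0],"turn":[0,0,0.203],"hand":1},{"dp":[-0.77,-0.6,0],"turn":[0,0,0.203],"hand":1},{"dp":[-0.77,-0.6,0],"turn":[0,0,0.203],"hand":1},{"dp":[-0.77,-0.6,0],"turn":[0,0,0.203],"hand":1},{"dp":[-0.77,-0.6,0],"turn":[0,0,0.203],"hand":1},{"dp":[-0.77,-0.6,0],"turn":[0,0,0.203],"hand":1},{"dp":[-0.77,-0.6,0],"turn":[0,0,0.203],"hand":1},{"dp":[-0.77,-0.6,0],"turn":[0,0,0.203],"hand":1},{"dp":[-0.77,-0.6,0],"turn":[0,0,0.203],"hand":1}]}}

```text
time: 1.23
eef_pos: [0.3299, 0.4514, 0.2311]
tcp_rot: [-180.0, 0.0, 91.1]
wrist_force: [0.5, 0.5, 0.0]
gripper_width: 0.996
grip_force: 0.0
```

Request:
{"fn": "send_rows", "kwargs": {"moves": [{"dp":[-0.25,0.145,0],"turn":[0,0,0],"hand":1},{"dp":[-0.48,0.29,0],"turn":[0,0,0],"hand":1},{"dp":[-0.72,0.44,0],"turn":[0,0,0],"hand":1},{"dp":[-0.97,0.585,0],"turn":[0,0,0],"hand":1},{"dp":[-0.97,0.585,0],"turn":[0,0,0],"hand":1},{"dp":[-0.97,0.585,0],"turn":[0,0,0],"hand":1}]}}

```text
time: 1.98
eef_pos: [0.4809, 0.2095, 0.2312]
tcp_rot: [-180.0, 0.0, 90.9]
wrist_force: [-0.0, -0.1, -0.2]
gripper_width: 0.999
grip_force: 0.0
```

Request:
{"fn": "send_rows", "kwargs": {"moves": [{"dp":[-0.25,0,0],"turn":[0,0,0],"hand":1},{"dp":[-0.5,0,0],"turn":[0,0,0],"hand":1},{"dp":[-0.75,0,0],"turn":[0,0,0],"hand":1},{"dp":[-0.98,-0.015,0],"turn":[0,0,0],"hand":1},{"dp":[-0.98,-0.015,0],"turn":[0,0,0],"hand":1},{"dp":[-0.98,-0.015,0],"turn":[0,0,0],"hand":1}]}}

```text
time: 2.72
eef_pos: [0.4801, -0.033, 0.2313]
tcp_rot: [180.0, -0.0, 91.0]
wrist_force: [0.8, 0.2, 0.3]
gripper_width: 0.999
grip_force: 0.0
```

Request:
{"fn": "send_rows", "kwargs": {"moves": [{"dp":[-0.25,-0.02,0.12],"turn":[0,0,0],"hand":1},{"dp":[-0.5,-0.04,0.12],"turn":[0,0,0],"hand":1},{"dp":[-0.75,-0.06,0.12],"turn":[0,0,0],"hand":1},{"dp":[-0.98,-0.06,0.12],"turn":[0,0,0],"hand":1},{"dp":[-0.98,-0.06,0.12],"turn":[0,0,0],"hand":1},{"dp":[-0.98,-0.06,0.12],"turn":[0,0,0],"hand":1},{"dp":[-0.98,-0.06,0.12],"turn":[0,0,0],"hand":1}]}}

```text
time: 3.6
eef_pos: [0.4695, -0.2773, 0.2014]
tcp_rot: [180.0, -0.0, 91.0]
wrist_force: [-0.4, -0.2, -0.4]
gripper_width: 0.999
grip_force: 0.0
```

```bash
python3 -c "
from h import *
from station import arm
s=arm.read_state();print(s['time'],s['eef_pos'],s['tcp_rot'],s['joints'])
chain((.4683,-.2935,.1,90.9),(.4683,-.2935,.045,90.9))"
```

```text
3.6 [ 0.46948201 -0.27729456  0.2014181 ] [ 1.79986840e+02 -4.24492008e-03  9.10337663e+01] [-3.32541036e+01 -9.12455904e+00  1.00880103e+02  1.09260305e-02
  8.82359740e+01 -3.42882050e+01]
(0.4683, -0.2935, 0.1, 90.9) dp [-0.0648 -0.006   0.4057] turn [ 0.     -0.      0.0004]
(0.4683, -0.2935, 0.045, 90.9) dp [ 0.   -0.    0.22] turn [0. 0. 0.]
```

Request:
{"fn": "send_rows", "kwargs": {"moves": [{"dp":[-0.065,-0.006,0.2],"turn":[0,0,0],"hand":1},{"dp":[-0.065,-0.006,0.4],"turn":[0,0,0],"hand":1},{"dp":[-0.065,-0.006,0.5],"turn":[0,0,0],"hand":1},{"dp":[-0.065,-0.006,0.575],"turn":[0,0,0],"hand":1},{"dp":[-0.065,-0.006,0.626],"turn":[0,0,0],"hand":1},{"dp":[-0.065,-0.006,0.626],"turn":[0,0,0],"hand":1},{"dp":[-0.065,-0.006,0.626],"turn":[0,0,0],"hand":1}]}}

```text
time: 4.47
eef_pos: [0.4681, -0.2955, 0.0458]
tcp_rot: [179.9, 0.0, 90.9]
wrist_force: [0.4, -0.6, -0.6]
gripper_width: 1.002
grip_force: 0.0
```

Request:
{"fn": "send_rows", "kwargs": {"moves": [{"dp":[0,0,0],"turn":[0,0,0],"hand":0},{"dp":[0,0,0],"turn":[0,0,0],"hand":0},{"dp":[0,0,0],"turn":[0,0,0],"hand":0},{"dp":[0,0,0],"turn":[0,0,0],"hand":0},{"dp":[0,0,0],"turn":[0,0,0],"hand":0},{"dp":[0,0,0],"turn":[0,0,0],"hand":0},{"dp":[0,0,0],"turn":[0,0,0],"hand":0},{"dp":[0,0,0],"turn":[0,0,0],"hand":0}]}}

```text
time: 5.48
eef_pos: [0.4688, -0.2955, 0.0456]
tcp_rot: [179.8, 0.1, 90.9]
wrist_force: [9.0, 0.3, 1.5]
gripper_width: 0.261
grip_force: 59.0
```

```bash
python3 -c "
from h import *
chain((.4688,-.2955,.15,90.9),(.6373,-.2184,.15,104.8),(.6373,-.2184,.0826,104.8))"
```

```text
(0.4688, -0.2955, 0.15, 90.9) dp [-4.000e-04  1.200e-03 -4.177e-01] turn [0.0005 0.0001 0.    ]
(0.6373, -0.2184, 0.15, 104.8) dp [0.2978 0.6788 0.    ] turn [ 0.      0.     -0.0386]
(0.6373, -0.2184, 0.0826, 104.8) dp [-0.     -0.      0.2696] turn [0. 0. 0.]
```

Request:
{"fn": "send_rows", "kwargs": {"moves": [{"dp":[0,0,-0.06],"turn":[0,0,0],"hand":0},{"dp":[0,0,-0.15],"turn":[0,0,0],"hand":0},{"dp":[0,0,-0.28],"turn":[0,0,0],"hand":0},{"dp":[0,0,-0.42],"turn":[0,0,0],"hand":0},{"dp":[0,0,-0.42],"turn":[0,0,0],"hand":0},{"dp":[0,0,-0.42],"turn":[0,0,0],"hand":0}]}}

```text
time: 6.22
eef_pos: [0.4672, -0.295, 0.1487]
tcp_rot: [-179.9, -0.0, 90.9]
wrist_force: [-0.0, -0.2, -3.6]
gripper_width: 0.259
grip_force: 59.2
```

Request:
{"fn": "send_rows", "kwargs": {"moves": [{"dp":[0.07,0.17,0],"turn":[0,0,-0.01],"hand":0},{"dp":[0.15,0.34,0],"turn":[0,0,-0.02],"hand":0},{"dp":[0.22,0.51,0],"turn":[0,0,-0.03],"hand":0},{"dp":[0.296,0.685,0],"turn":[0,0,-0.0386],"hand":0},{"dp":[0.296,0.685,0.1],"turn":[0,0,-0.0386],"hand":0},{"dp":[0.296,0.685,0.2],"turn":[0,0,-0.0386],"hand":0},{"dp":[0.296,0.685,0.265],"turn":[0,0,-0.0386],"hand":0},{"dp":[0.296,0.685,0.265],"turn":[0,0,-0.0386],"hand":0},{"dp":[0.296,0.685,0.265],"turn":[0,0,-0.0386],"hand":0}]}}

```text
time: 7.35
eef_pos: [0.6379, -0.2189, 0.0844]
tcp_rot: [180.0, 0.0, 104.8]
wrist_force: [-0.1, 0.1, -2.4]
gripper_width: 0.263
grip_force: 59.7
```

Run:
```python
from h import *
from station import arm,eyes
s=arm.read_state();print(s['time'],s['eef_pos'],s['tcp_rot'],s['gripper_width'])
d={n:eyes.read_camera(n) for n in("scene","top")};pickle.dump(d,open("cam1.pkl","wb"))
a=cv2.resize(d["top"]["image"][150:250,200:340,::-1],(700,500),interpolation=cv2.INTER_CUBIC)
b=cv2.resize(d["scene"]["image"][150:290,300:440,::-1],(500,500),interpolation=cv2.INTER_CUBIC)
cv2.imwrite("pics/top1.png",a);cv2.imwrite("pics/sc1.png",b)
p=s['eef_pos'];R=Ro.from_euler("xyz",s["tcp_rot"],degrees=True)
tip=p+R.apply([.179,0,-.0194]);print("tip",tip,P(d["top"],tip),P(d["scene"],tip))
```

```text
7.35 [ 0.63793074 -0.21885119  0.08439834] [1.79960251e+02 2.81937941e-02 1.04774314e+02] 0.2627821826595131
tip [ 0.5922681  -0.04576355  0.10371025] [[276.85562154 187.63379979]] [[343.48518661 222.87109898]]
```

View pics/top1.png

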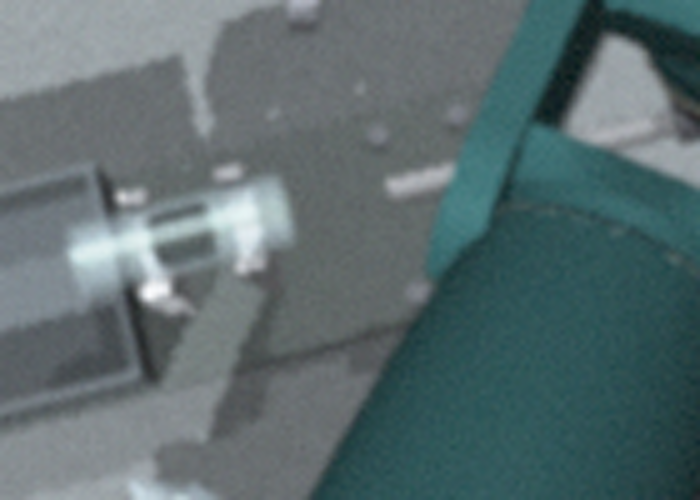

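View pics/sc1.png

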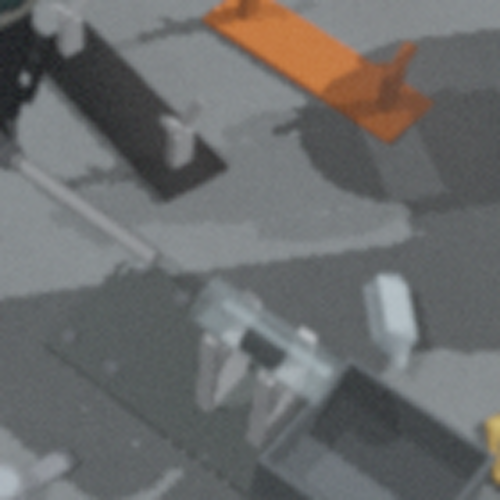

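In the top crop the tip at (277,187) lies on the tube's axis line as extended. In the scene crop the tip at (343.4,222.2) matches the prediction. I read the tube's ends only roughly there, so I'll check the height with one enlarged scene crop.

Run:
```python
from h import *
d=pickle.load(open("cam1.pkl","rb"));s=d["scene"]
a=cv2.resize(s["image"][205:275,330:410,::-1],(800,700)[:2],interpolation=cv2.INTER_CUBIC)[:600]
f=lambda X:((P(s,X)-[330,205]+.5)*10-.5)
u=np.array([-.2554,.9668,0]);e=np.array([.5788,.003,.105]);n=np.array([u[1],-u[0],0])
for x in(0,.11):
    for k in range(24):
        th=k*np.pi/12;c=f(e+u*x+.02*(np.cos(th)*n+np.array([0,0,np.sin(th)])))[0].round().astype(int);cv2.circle(a,tuple(map(int,c)),2,(0,0,255),-1)
for x in(-.05,0,.11):cv2.circle(a,tuple(map(int,f(e+u*x)[0])),3,(0,255,255),-1)
cv2.imwrite("pics/sc2.png",a)
```

```text
(no output)
```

View pics/sc2.png

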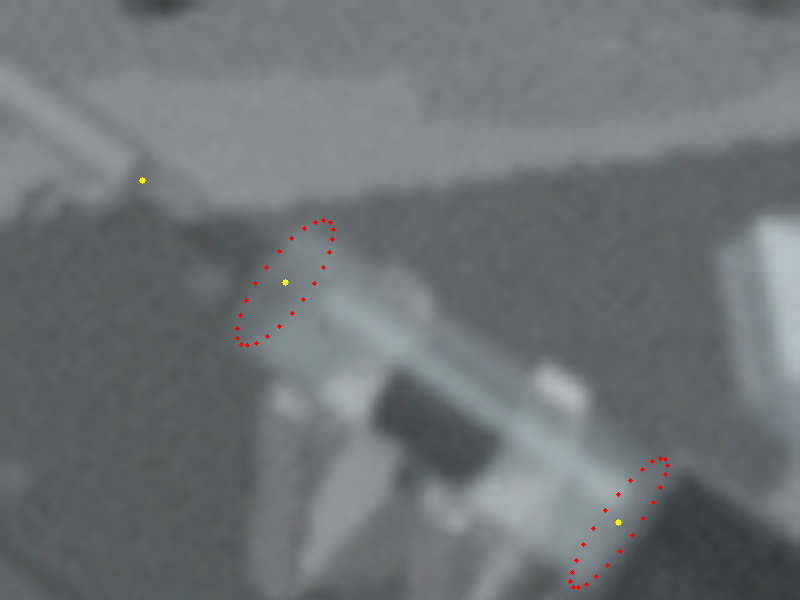

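The overlaid tube ends fit the picture. The tip at (138,170) lies on the axis line, so I'll insert, holding inside the entry first.

Request:
{"fn": "send_rows", "kwargs": {"moves": [{"dp":[0.06,0,0.006],"turn":[0,0,0],"hand":0},{"dp":[0.12,0,0.006],"turn":[0,0,0],"hand":0},{"dp":[0.17,0,0.006],"turn":[0,0,0],"hand":0},{"dp":[0.21,0,0.006],"turn":[0,0,0],"hand":0},{"dp":[0.25,0,0.006],"turn":[0,0,0],"hand":0},{"dp":[0.28,0,0.006],"turn":[0,0,0],"hand":0},{"dp":[0.3,0,0.006],"turn":[0,0,0],"hand":0},{"dp":[0.3,0,0.006],"turn":[0,0,0],"hand":0},{"dp":[0.3,0,0.006],"turn":[0,0,0],"hand":0}]}}

```text
time: 8.57
eef_pos: [0.6186, -0.1463, 0.082]
tcp_rot: [-180.0, 0.0, 104.8]
wrist_force: [-0.3, -0.1, -3.2]
gripper_width: 0.261
grip_force: 59.7
```

Request:
{"fn": "send_rows", "kwargs": {"moves": [{"dp":[0.05,0,0],"turn":[0,0,0],"hand":0},{"dp":[0.1,0,0],"turn":[0,0,0],"hand":0},{"dp":[0.14,0,0],"turn":[0,0,0],"hand":0},{"dp":[0.18,0,0],"turn":[0,0,0],"hand":0},{"dp":[0.22,0,0],"turn":[0,0,0],"hand":0},{"dp":[0.25,0,0],"turn":[0,0,0],"hand":0}]}}

```text
time: 9.32
eef_pos: [0.6024, -0.0853, 0.0823]
tcp_rot: [180.0, 0.1, 104.8]
wrist_force: [1.1, -6.4, -3.3]
gripper_width: 0.262
grip_force: 59.9
```

Request:
{"fn": "send_rows", "kwargs": {"moves": [{"dp":[0.03,0,0],"turn":[0,0,0],"hand":0},{"dp":[0.06,0,0],"turn":[0,0,0],"hand":0},{"dp":[0.09,0,0],"turn":[0,0,0],"hand":0},{"dp":[0.12,0,0],"turn":[0,0,0],"hand":0},{"dp":[0.15,0,0],"turn":[0,0,0],"hand":0},{"dp":[0.17,0,0],"turn":[0,0,0],"hand":0},{"dp":[0.17,0,0],"turn":[0,0,0],"hand":0},{"dp":[0.17,0,0],"turn":[0,0,0],"hand":0},{"dp":[0.17,0,0],"turn":[0,0,0],"hand":0}]}}

```text
time: 10.45
eef_pos: [0.5918, -0.0448, 0.082]
tcp_rot: [-180.0, 0.0, 104.8]
wrist_force: [-0.3, -0.2, -3.3]
gripper_width: 0.262
grip_force: 59.8
```

Run:
```python
from h import *
from station import arm,eyes
s=arm.read_state();print(s['time'],s['eef_pos'],s['wrist_force'])
d={n:eyes.read_camera(n) for n in("scene","top")};pickle.dump(d,open("cam2.pkl","wb"))
a=cv2.resize(d["top"]["image"][165:255,160:280,::-1],None,fx=3.3,fy=3.3,interpolation=cv2.INTER_CUBIC)
b=cv2.resize(d["scene"]["image"][205:325,330:450,::-1],None,fx=3.3,fy=3.3,interpolation=cv2.INTER_CUBIC)
H=max(len(a),len(b));a=np.pad(a,((0,H-len(a)),(0,0),(0,0)));b=np.pad(b,((0,H-len(b)),(0,0),(0,0)))
cv2.imwrite("pics/both2.png",np.hstack([a,b]))
```

```text
10.45 [ 0.59179281 -0.044802    0.08201589] [-0.31994982 -0.16841531 -3.31896674]
```

View pics/both2.png

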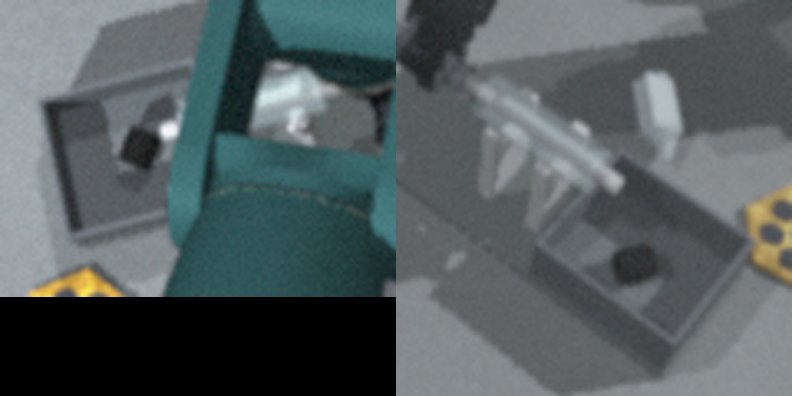

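The bung is in the tray: dark block at (140,148) in the left panel and (635,264) in the right. The rod tip sticks out of the exit. I'll withdraw it straight back along the axis.

Request:
{"fn": "send_rows", "kwargs": {"moves": [{"dp":[-0.1,0,0],"turn":[0,0,0],"hand":0},{"dp":[-0.22,0,0],"turn":[0,0,0],"hand":0},{"dp":[-0.34,0,0],"turn":[0,0,0],"hand":0},{"dp":[-0.46,0,0],"turn":[0,0,0],"hand":0},{"dp":[-0.58,0,0],"turn":[0,0,0],"hand":0},{"dp":[-0.68,0,0],"turn":[0,0,0],"hand":0},{"dp":[-0.76,0,0],"turn":[0,0,0],"hand":0},{"dp":[-0.76,0,-0.1],"turn":[0,0,0],"hand":0},{"dp":[-0.76,0,-0.26],"turn":[0,0,0],"hand":0},{"dp":[-0.76,0,-0.26],"turn":[0,0,0],"hand":0}]}}

```text
time: 11.8
eef_pos: [0.6416, -0.2289, 0.1508]
tcp_rot: [179.8, 0.2, 104.8]
wrist_force: [0.3, 0.3, -4.0]
gripper_width: 0.258
grip_force: 60.0
```

```bash
python3 -c "
from h import *
chain((.4688,-.2955,.15,90.9),(.4688,-.2955,.0462,90.9))"
```

```text
(0.4688, -0.2955, 0.15, 90.9) dp [-8.100e-02 -7.363e-01  4.000e-04] turn [0.0007 0.0004 0.0386]
(0.4688, -0.2955, 0.0462, 90.9) dp [ 0.     -0.      0.4152] turn [0. 0. 0.]
```

Request:
{"fn": "send_rows", "kwargs": {"moves": [{"dp":[-0.02,-0.18,0],"turn":[0,0,0.01],"hand":0},{"dp":[-0.04,-0.36,0],"turn":[0,0,0.02],"hand":0},{"dp":[-0.06,-0.54,0],"turn":[0,0,0.03],"hand":0},{"dp":[-0.081,-0.736,0],"turn":[0,0,0.0386],"hand":0},{"dp":[-0.081,-0.736,0],"turn":[0,0,0.0386],"hand":0},{"dp":[-0.081,-0.736,0],"turn":[0,0,0.0386],"hand":0},{"dp":[-0.081,-0.736,0.1],"turn":[0,0,0.0386],"hand":0},{"dp":[-0.081,-0.736,0.2],"turn":[0,0,0.0386],"hand":0},{"dp":[-0.081,-0.736,0.2],"turn":[0,0,0.0386],"hand":0},{"dp":[-0.081,-0.736,0.2],"turn":[0,0,0.0386],"hand":0}]}}

```text
time: 13.05
eef_pos: [0.4683, -0.2948, 0.0979]
tcp_rot: [180.0, 0.0, 90.9]
wrist_force: [-0.2, 0.3, -2.5]
gripper_width: 0.264
grip_force: 60.3
```

```bash
python3 -c "
from h import *
chain((.4688,-.2955,.0462,90.9))"
```

```text
(0.4688, -0.2955, 0.0462, 90.9) dp [-0.0029  0.002   0.2066] turn [0.0001 0.     0.0001]
```

Request:
{"fn": "send_rows", "kwargs": {"moves": [{"dp":[-0.003,0.002,0.06],"turn":[0,0,0],"hand":0},{"dp":[-0.003,0.002,0.12],"turn":[0,0,0],"hand":0},{"dp":[-0.003,0.002,0.16],"turn":[0,0,0],"hand":0},{"dp":[-0.003,0.002,0.19],"turn":[0,0,0],"hand":0},{"dp":[-0.003,0.002,0.207],"turn":[0,0,0],"hand":0},{"dp":[-0.003,0.002,0.207],"turn":[0,0,0],"hand":0},{"dp":[-0.003,0.002,0.207],"turn":[0,0,0],"hand":0}]}}

```text
time: 13.92
eef_pos: [0.4686, -0.2957, 0.0458]
tcp_rot: [179.9, 0.0, 90.9]
wrist_force: [5.4, -0.2, -3.2]
gripper_width: 0.26
grip_force: 60.8
```

Request:
{"fn": "send_rows", "kwargs": {"moves": [{"dp":[0,0,0],"turn":[0,0,0],"hand":0.4},{"dp":[0,0,0],"turn":[0,0,0],"hand":0.6},{"dp":[0,0,0],"turn":[0,0,0],"hand":1},{"dp":[0,0,0],"turn":[0,0,0],"hand":1},{"dp":[0,0,0],"turn":[0,0,0],"hand":1},{"dp":[0,0,0],"turn":[0,0,0],"hand":1},{"dp":[0,0,0],"turn":[0,0,0],"hand":1}]}}

```text
time: 14.8
eef_pos: [0.468, -0.2956, 0.0453]
tcp_rot: [-180.0, -0.0, 90.9]
wrist_force: [-0.5, -0.3, -0.1]
gripper_width: 1.002
grip_force: 0.0
```

Request:
{"fn": "send_rows", "kwargs": {"moves": [{"dp":[0,0,-0.1],"turn":[0,0,0],"hand":1},{"dp":[0,0,-0.25],"turn":[0,0,0],"hand":1},{"dp":[0,0,-0.45],"turn":[0,0,0],"hand":1},{"dp":[0,0,-0.6],"turn":[0,0,0],"hand":1},{"dp":[-0.2,0,-0.8],"turn":[0,0,0],"hand":1},{"dp":[-0.4,0,-0.8],"turn":[0,0,0],"hand":1},{"dp":[-0.6,0,-0.8],"turn":[0,0,0],"hand":1},{"dp":[-0.6,0,-0.8],"turn":[0,0,0],"hand":1},{"dp":[-0.6,0,-0.8],"turn":[0,0,0],"hand":1}]}}

```text
time: 15.92
eef_pos: [0.4703, -0.4453, 0.245]
tcp_rot: [-180.0, -0.0, 90.9]
wrist_force: [1.2, 0.4, -0.5]
gripper_width: 0.996
grip_force: 0.0
```

Run:
```python
from h import *
from station import arm,eyes
s=arm.read_state();print(s['time'],s['eef_pos'],s['wrist_force'],s['dq'])
d={n:eyes.read_camera(n) for n in("scene","top")}
a=d["top"]["image"][150:290,160:420,::-1];b=d["scene"]["image"][110:320,270:450,::-1]
a=cv2.resize(a,(480,258),interpolation=cv2.INTER_CUBIC);b=cv2.resize(b,(300,350),interpolation=cv2.INTER_CUBIC)
a=np.pad(a,((0,92),(0,0),(0,0)));cv2.imwrite("pics/end.png",np.hstack([a,b]))
```

```text
15.925 [ 0.47026616 -0.44527913  0.24499221] [ 1.19402454  0.39679321 -0.52073015] [ 0.8443129  -1.08928634  0.56398531 -0.02832143 -0.02976607 -0.02601388]
```

View pics/end.png

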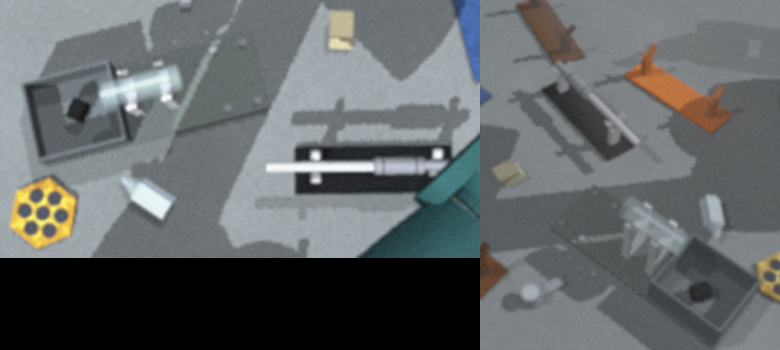

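The rod is back in the black rest with its tip to the left, at (268,167) in the left panel. The bung lies in the tray at (78,110), and the calcite, quartz, template and loupe look undisturbed.

```bash
python3 -c "
from station import arm
print(arm.job_done())"
```

```text
the job is handed in; nothing more can be done
None
```

The job is handed in, with no verdict returned: the final camera check showed the bung in the catch tray, the rod back in the black rest with its tip the same way as at the start, and the bystanders looking undisturbed, after about 16 s of arm time.

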